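# Fit the pressure plate onto the board test fixture

## Robot

A 7-joint arm with a two-finger parallel gripper is mounted at the origin on a cart in front of the work surface, level with it; the furniture and walls round the work are solid. World frame = base frame: x ahead of the robot, y to its left, z up, the work surface at z = 0. Lengths are in m, angles in rad, forces in N, time in s.
With the tool pointing down it reaches from about 0.425 to 0.925 m from the base axis. Payload 6.8 kg.
Tool frame: the origin (TCP) lies between the finger pads; the fingertips stand 14 mm ahead of it and the grasp point (between the pads) lies 5 mm behind it; z points along the fingers, y is the line along which they close (so a half turn about z gives the same grasp; the last joint's range is limited). The gripper opens to 85 mm and grips with 20 to 120 N. Pads are 22 mm wide; open, the fingers measure 114 mm over their backs; the gripper's body (76 mm by 85 mm) begins 54 mm behind the grasp point. The pads swing forward as they close: fully open they stand 13 mm farther back than shut.
Start: joints at [1.001, 0.477, 0.022, 1.555, -0.011, 1.109, -0.083], TCP at [0.301, -0.604, 0.245] pointing down, gripper open.
Joint ranges: [-2.96, 2.96], [-0.34, 2.1], [-1.41, 1.46], [0.24, 2.44], [-1.37, 4.51], [0.17, 1.92], [-2.96, 2.96]. Speed limits (rad/s): [2.39, 2.39, 3.14, 3.14, 3.14, 3.14, 3.14].

## Interface

Orientations are given as a rotation vector (axis times angle).
In Python, from bench import r, eyes, ticket gives the robot as it stands. The module is installed in compiled form; this text tells all that it offers.
- The arm moves only by the tool arm_command, never from a script. Its argument "plan" is text: rows parted by semicolons, each of 4 numbers parted by spaces: the shift along the tool's x, y, z in m, then the turn about the tool's z in degrees. In form: tx ty tz yaw; .... A call has 1 to 20 rows; each row shifts and turns the commanded pose from where the row before left it, along the tool's axes as they then stand; what a row does not reach is not made up. A row lasts 1/8 s, in which the tool goes at most 62.5 mm and 10.7 degrees, less where a joint would pass 70% of its speed; a pose out of reach is approached as far as the arm can. A call is refused whole if a number of a shift passes 0.0625 or a number of a turn 10.7, either way. A call with a gripper value outside its range is refused whole. "hand" is the closure, from -1 (fully open) to 1 (shut), set as the call begins (left out, the last holds). The fingers move at their own pace and stop on an object; "grip_force" is the grip in N (left out, the last holds). Time passes only in rows, so rows that do not move let the fingers close. It gives the time, the measured TCP pose, the force, the opening and the grip force at its end, in the units of the state.
- r.get_obs(): the state, without advancing time (a new reading comes with each control period).
- eyes.grab_frame(name): name is "scene" or "side" or "wrist"; returns (picture, depth): 480x640x3 uint8, red, green, blue; 480x640 float32, m along the optical axis (not along the pixel's ray), 0 where there is no reading.
- eyes.calibration(name): a dict with "fov_y" (degrees; the focal length in pixels is half the picture's height over the tangent of half this angle, whatever the lens; pixels are square), "cx", "cy" (the principal point, pixels), "origin" and "attitude" of the camera in the world; the wrist camera has in their place "tool_from_camera" (4x4, takes a point from camera to tool coordinates, whose origin is the TCP and whose axes are the flange's). Camera axes: x right, y up, looking along -z (the intrinsics and any distortion apply to the point x, -y, -z); pixel columns grow to the right and rows downward; lengths in m; the calibration is good to about 2 mm. A picture is of the moment at which its call begins: read the wrist's pose just before it. calibration takes no time and is no camera call.
- ticket.hand_in(): hands the job in; it is judged then, once.
The state is a dict: "clock": time; "joints": joint angles; "qvel": joint speeds; "tau": joint torques, N m; "tcp_pos": TCP position; "orientation": TCP orientation; "contact_force": force on the tool from outside, world axes, zero at the start; "moment": the same for the moment, N m; "grip_width": finger opening in m; "gripper_force": force on a finger pad.
Only numpy, scipy, OpenCV 4.12 (cv2) and the standard library are available. Lean on these libraries where they do the work, as an engineer would, in place of code of your own. Each camera call takes 0.05 s, during which the arm holds its last target. There are 200 camera calls.

## Task

Draw the blue pressure plate out of the low grey rack by its yellow tongue, lay it flat on the bare desk clear of the rack and let go of it. Then take it by its black handle and lower it over the two guide pins of the dark test fixture, the tongue in its channel, until it rests flush on the seat; do not drop it or ram it down, and leave the other things on the desk where they are.

Things in the scene. Friction and masses are not known exactly. Their poses are not given: they have to be found in the camera images.
- plate: Loose blue pressure plate, 0.13 to 0.25 kg. Origin on its underside under the middle of the main plate, z up, x along its length. Main plate 90 (x, -45 to +45) x 60 (y) x 8 mm; two 10 mm through holes at x,y = (-34,-18) and (+34,+18) mm. Starts level in the rack, x about along the rack's; tongue and some 15 mm of the main plate stand out of the mouth, the handle is under the roof.
- handle (a point): Middle of the black handle block on the plate: 36 (x) x 14 (y) mm, from 8 to 34 mm above the plate's underside, to be pinched across y. This point is 24 mm above the plate's origin; axes as the plate's.
- tongue (a point): Grip point on the plate's yellow tongue, 83 mm to -x of the plate's origin and 7 mm above its underside; axes as the plate's. The tongue runs from x = -45 to -100 mm in the plate's frame, is 24 mm wide (y) and 14 mm thick (from the underside up).
- fixture: Fixed dark board test fixture, x -115 to +61, y -46 to +46 mm about its origin, which is on the desk under the middle of the seat; z up. Open pocket for the plate: x -48 to +48, y -33 to +33 mm; from it a channel for the tongue, 30 mm wide, reaches to x = -103, so the plate goes in one way round only, x along x. Rim 32 mm above the desk, 36 mm beside the channel.
- seat (a point): Middle of the fixture's seat, 20 mm above the desk, axes as the fixture's; the plate's origin belongs here. Bright metal ledges at both x ends of the pocket form the seat; a circuit board lies between them, just lower. Two steel guide pins 8 mm thick stand at x,y = (-34,-18) and (+34,+18) mm, 24 mm tall from the seat, the top 7 mm tapered.
- rack: Fixed low grey sheet-metal rack, 110 (x) x 120 (y) x 64 mm, origin on the desk under its middle. Open at both x ends; the plate stands out of the -x end (the mouth). Floor board 12 mm thick, inner width 100 mm, roof underside 58 mm above the desk. A roll of amber tape is fastened on its roof, up to 83 mm above the desk.
- rack_mouth (a point): Middle of the rack's mouth at the front edge of the floor board, 12 mm above the desk and 55 mm to -x of the rack's origin; axes as the rack's, -x points out of the mouth.
- solder_reel: Loose reel of solder, 39 mm across, 42 mm high, standing; origin under its middle. Leave alone.
- tip_jar: Loose small jar, 45 mm across, 27 mm high; origin under its middle. Leave alone.
- flush_cutters: Loose red-handled flush cutters, 41 x 129 (y) x 12 mm, lying; origin under the middle. Leave alone.
- suction_cup: Loose black suction cup with a ring on top, 42 mm across, 46 mm high; origin under its middle. Leave alone.
- marker_red: Loose red marker pen, 11 x 131 (y) x 13 mm, lying; origin under the middle. Leave alone.
- driver_green: Loose green precision screwdriver, 11 x 134 (y) x 11 mm, lying; origin under the middle. Leave alone.

How it is judged:
By the outcome, as a careful person would: the job done as asked, in the order asked, and still so for the second after the job is handed in, with the robot touching nothing.
It also fails if it takes over 61 s, if anything falls off the work surface, if the arm or the gripper's body presses on something with over 40 N, if the wrist force passes 120 N, or if a joint passes its speed limit or range.

## Working session

There is one attempt and no reset: what is moved stays moved. The work goes in short steps, Python scripts to look and compute and a tool call to move; the robot and the scene stay as the last step left them, time stands still between calls to the robot, and variables do not carry over. Pictures are saved under pics/ and viewed, at most 10 in all, crops included, and the job is handed in when it is done.

Besides the shell and the picture viewer there is one more tool, called as name(argument=value, ...), one argument or row to a line, values as JSON. arm_command: Moves the arm, as the interface text tells. Its arguments: {"type":"object","properties":{"plan":{"type":"string"},"hand":{"type":"number"},"grip_force":{"type":"number"}},"required":["plan"]}

```bash
mkdir -p pics; cat > h.py <<'E'
import numpy as np, cv2
from bench import r, eyes, ticket
from scipy.spatial.transform import Rotation as R
def grab(n,f):
    o=r.get_obs(); p,d=eyes.grab_frame(n); cv2.imwrite(f'pics/{f}.png',p[:,:,::-1]); np.savez(f'pics/{f}.npz',d=d,p=p,tcp=o['tcp_pos'],ori=o['orientation'])
    return p,d
def world(n,f,px,depth=None,z=None):
    c=eyes.calibration(n); s=np.load(f'pics/{f}.npz'); d=s['d']; H=480
    fl=H/2/np.tan(np.radians(c['fov_y'])/2); px=np.atleast_2d(np.array(px,float))
    K=np.array([[fl,0,c['cx']],[0,fl,c['cy']],[0,0,1]])
    dist=np.array(c.get('distortion',np.zeros(5)),float).ravel() if not isinstance(c.get('distortion'),(dict,str)) else np.zeros(5)
    n2=cv2.undistortPoints(px[:,None],K,dist)[:,0]
    ray=np.c_[n2[:,0],-n2[:,1],-np.ones(len(px))]
    if n=='wrist':
        T=np.eye(4);T[:3,:3]=R.from_rotvec(s['ori']).as_matrix();T[:3,3]=s['tcp'];M=T@np.array(c['tool_from_camera'])
        A,o=M[:3,:3],M[:3,3]
    else:
        a=np.array(c['attitude']); A=a if a.shape==(3,3) else R.from_rotvec(a).as_matrix(); o=np.array(c['origin'])
    w=ray@A.T
    if z is not None: return o+w*((z-o[2])/w[:,2])[:,None]
    dd=np.array([d[int(round(y)),int(round(x))] for x,y in px]); return o+w*dd[:,None]
E
python3 - <<'E'
from h import *
for n in ('scene','side','wrist'): print(n,eyes.calibration(n))
o=r.get_obs(); print(o)
a,_=grab('scene','s0'); b,_=grab('side','d0'); grab('wrist','w0')
E
```

```text
scene {'fov_y': 55.51242701028963, 'cx': 320.13437333943494, 'cy': 236.87659675210332, 'origin': array([0.14283241, 0.90575627, 0.72133733]), 'attitude': array([ 0.28688513, -1.18510553, -2.46850806])}
side {'fov_y': 43.84607179670343, 'cx': 317.93218193982597, 'cy': 237.94167025786925, 'origin': array([-0.07832378, -0.98607641,  1.01398574]), 'attitude': array([ 0.91179087, -0.23342367, -0.41221083])}
wrist {'fov_y': 61.25504312953113, 'cx': 313.5112449460478, 'cy': 240.0957040135565, 'tool_from_camera': array([[-1.18557243e-03,  9.55251982e-01,  2.95790879e-01,
         7.54977062e-02],
       [ 9.99998380e-01,  1.53316379e-03, -9.43190812e-04,
        -1.64753315e-04],
       [-1.35448076e-03,  2.95789282e-01, -9.55252253e-01,
        -1.28370002e-01],
       [ 0.00000000e+00,  0.00000000e+00,  0.00000000e+00,
         1.00000000e+00]])}
{'clock': 0.0, 'joints': array([ 1.00091914,  0.4777951 ,  0.02234553,  1.55646124, -0.01152947,
        1.10930315, -0.08306381]), 'qvel': array([-1.27504064e-04,  8.57290111e-05, -3.47653410e-06, -1.44995306e-03,
        3.48035048e-05, -3.26017691e-04,  1.12428421e-03]), 'tau': array([-9.05598990e-04, -5.96451187e+01,  1.60810813e+00, -2.81199950e+01,
        1.25837469e-02,  9.35324613e-03,  5.20702415e-06]), 'tcp_pos': array([ 0.3004757 , -0.60379224,  0.24432502]), 'orientation': array([-3.05649716e+00, -7.18587545e-01,  8.32353569e-04]), 'contact_force': array([ 0.18353603,  0.39244126, -0.14525668]), 'moment': array([-0.02485692, -0.00437753, -0.05074498]), 'gripper_force': 0.0, 'grip_width': 0.08552116269442774}
```

View pics/s0.png

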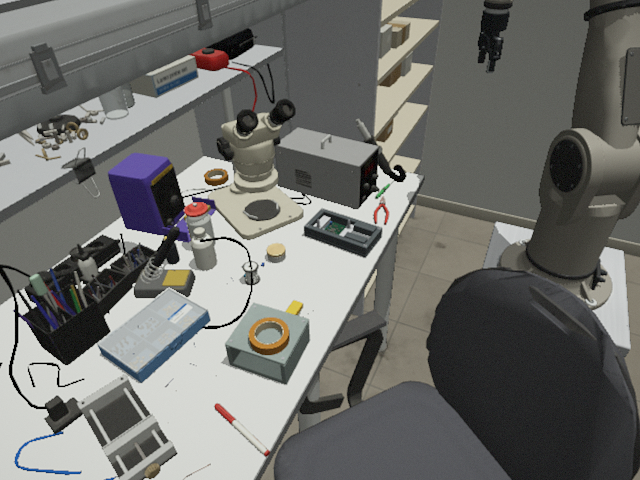

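View pics/d0.png

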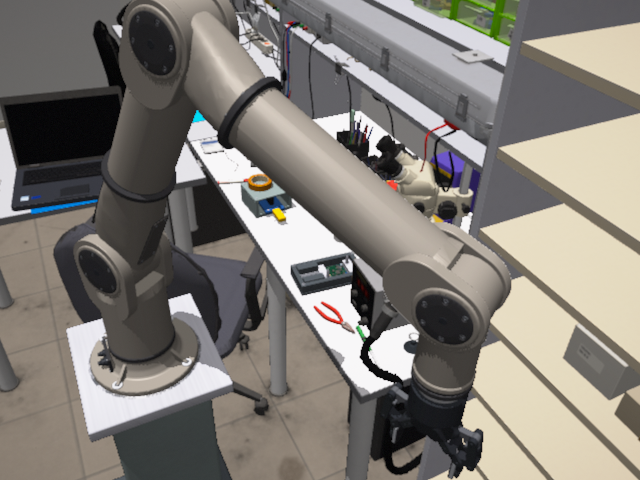

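The scene view shows the rack at about (267,340) with the yellow tongue at (295,308), and the fixture at (343,230). In the side view the rack is at (265,195), the tongue at (279,215) and the fixture at (323,272). Next I'll enlarge those regions.

```bash
python3 - <<'E'
from h import *
s=cv2.imread('pics/s0.png'); d=cv2.imread('pics/d0.png')
def c(im,x,y,w,h): return cv2.resize(im[y:y+h,x:x+w],(400,300),interpolation=cv2.INTER_CUBIC)
cv2.imwrite('pics/m1.png',np.vstack([np.hstack([c(s,217,290,120,90),c(s,290,195,100,75)]),np.hstack([c(d,225,160,80,60),c(d,280,240,100,75)])]))
# yellow & rim coarse
p=[[295,308],[267,315],[231,345],[309,317],[287,376],[256,308],[305,228],[319,209],[382,233],[370,252],[343,232]]
print(np.c_[p,world('scene','s0',p).round(3)])
E
```

```text
[[ 2.95e+02  3.08e+02  4.73e-01  3.54e-01  2.80e-02]
 [ 2.67e+02  3.15e+02  4.96e-01  4.20e-01  6.30e-02]
 [ 2.31e+02  3.45e+02  5.19e-01  5.08e-01  6.30e-02]
 [ 3.09e+02  3.17e+02  4.48e-01  3.42e-01 -1.00e-03]
 [ 2.87e+02  3.76e+02  4.12e-01  5.00e-01  2.20e-02]
 [ 2.56e+02  3.08e+02  5.24e-01  4.15e-01  6.50e-02]
 [ 3.05e+02  2.28e+02  5.77e-01  1.00e-01  2.40e-02]
 [ 3.19e+02  2.09e+02  5.94e-01 -1.60e-02  3.00e-03]
 [ 3.82e+02  2.33e+02  4.03e-01  1.10e-02 -1.00e-03]
 [ 3.70e+02  2.52e+02  4.05e-01  9.30e-02 -1.00e-03]
 [ 3.43e+02  2.32e+02  4.85e-01  7.30e-02  2.10e-02]]
```

View pics/m1.png

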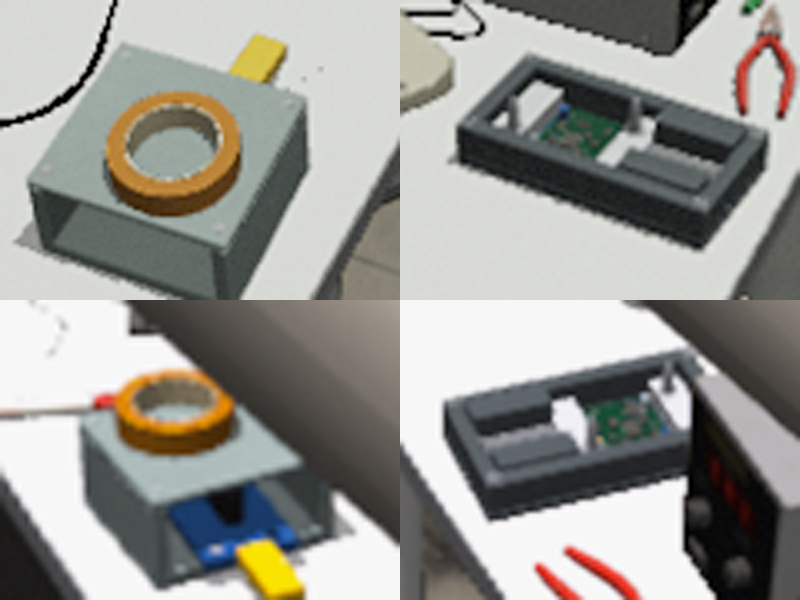

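The enlarged crops show the roof corners, the end of the tongue, the fixture rim and the pins clearly. I'll convert those to world positions.

```bash
python3 - <<'E'
from h import *
def show(n,w): print(n,w.round(4).tolist())
roof=[(254.5,303.5),(309,319),(284,364.5),(226,345.5)]
w=world('scene','s0',roof,z=.064); show('roof',w); c=w.mean(0); print(c)
print('sides',[np.linalg.norm(w[i]-w[i-1]).round(4) for i in range(4)])
show('tongue end',world('scene','s0',[(293.5,300.5),(303,303)],z=.026))
fx=[(322.5,208.2),(381.8,228.2),(365.8,248),(304.5,226.2)]
w=world('scene','s0',fx,z=.032); show('fix',w);print(w.mean(0),'sides',[np.linalg.norm(w[i]-w[i-1]).round(4) for i in range(4)])
show('pins tops',world('scene','s0',[(290+115/4,195+97/4),(290+236/4,195+98/4)],z=.044))
# side
k=5.
show('side roof',world('side','d0',[(225+150/5,160+205/5),(225+335/5,160+160/5),(225+82/5,160+115/5)],z=.064))
show('side tongue',world('side','d0',[(225+237/5,160+243/5),(225+285/5,160+240/5),(225+302/5,160+278/5),(225+268/5,160+290/5)],z=.026))
show('side fix',world('side','d0',[(280+447/4-0*100,240+105/4) ,(280+490/4,240+190/4)],z=.032)) 
s=np.load('pics/s0.npz')['p'].astype(int)
m=((s[:,:,0]>170)&(s[:,:,1]>140)&(s[:,:,2]<90)); y,x=np.nonzero(m[290:325,280:315]); print('yellow',np.median(x)+280,np.median(y)+290,len(x))
E
```

```text
roof [[0.5333, 0.405, 0.064], [0.418, 0.3966, 0.064], [0.4118, 0.5061, 0.064], [0.5259, 0.5137, 0.064]]
[0.47226534 0.45536339 0.064     ]
sides [np.float64(0.1089), np.float64(0.1155), np.float64(0.1096), np.float64(0.1144)]
tongue end [[0.4859, 0.3352, 0.026], [0.4646, 0.3334, 0.026]]
fix [[0.5687, 0.0139, 0.032], [0.3976, 0.0329, 0.032], [0.4066, 0.1207, 0.032], [0.5767, 0.1034, 0.032]]
[0.4874236  0.06770998 0.032     ] sides [np.float64(0.0899), np.float64(0.1721), np.float64(0.0883), np.float64(0.171)]
pins tops [[0.5495, 0.077, 0.044], [0.4798, 0.0473, 0.044]]
side roof [[0.4198, 0.3951, 0.064], [0.5381, 0.3959, 0.064], [0.4187, 0.5056, 0.064]]
side tongue [[0.4717, 0.3905, 0.026], [0.499, 0.3818, 0.026], [0.4921, 0.3409, 0.026], [0.4691, 0.3377, 0.026]]
side fix [[0.6477, 0.0041, 0.032], [0.6276, -0.0791, 0.032]]
yellow 294.0 307.0 123
```

The rack, tongue, fixture and pins all agree with the given sizes. Before crossing the desk I'll check obstacle heights with a height map.

```bash
python3 - <<'E'
from h import *
H={}
for n,f in (('scene','s0'),('side','d0')):
    d=np.load(f'pics/{f}.npz')['d']; yy,xx=np.mgrid[0:480:2,0:640:2]; px=np.c_[xx.ravel(),yy.ravel()]
    ok=d[px[:,1],px[:,0]]>0; px=px[ok]; w=world(n,f,px)
    xs=np.arange(.2,.85,.05); ys=np.arange(-.7,.6,.05)
    g=np.full((len(ys),len(xs)),-1.)
    i=((w[:,1]-ys[0])/.05).astype(int); j=((w[:,0]-xs[0])/.05).astype(int)
    m=(w[:,1]>ys[0])&(w[:,0]>xs[0])&(i<len(ys))&(j<len(xs))&(w[:,2]<.7)
    np.maximum.at(g,(i[m],j[m]),w[m,2])
    print(n,'x:',xs.round(2))
    for y,row in zip(ys,g): print('%5.2f '%y,' '.join('%4d'%(v*1000) if v>-.9 else '   .' for v in row))
E
```

```text
scene x: [0.2  0.25 0.3  0.35 0.4  0.45 0.5  0.55 0.6  0.65 0.7  0.75 0.8 ]
-0.70     . -745  339 -741 -743 -741 -740  405  330   71    .    .    .
-0.65     .  425  347 -736 -741 -740 -742  410  410   69    .    .    .
-0.60     .  440  440 -739 -739 -738    .  410  410    .    .    .    .
-0.55     .  348 -742 -742 -742 -740    .  410  410    .    .    .    .
-0.50     . -744 -738 -743 -742 -739 -742  410  408    .    .    .    .
-0.45     . -745 -737 -741 -743 -741 -743  410    .    .    .    .    .
-0.40     . -742 -741 -737 -739 -742 -746  409    .    .    .    .    .
-0.35     . -741 -740    2    0   21    3  465  461  458  455  451  433
-0.30     . -741 -741    1   23   22    3    . -743    .    .    .    .
-0.25  -745 -738 -739    3   47  125  187  197    .    .    .    .    .
-0.20  -743 -742 -741    2   41  144  186  195  144  146  459    .    .
-0.15  -741 -738 -742    3   11  145  146  146  170  145  461  456  434
-0.10     .    . -743    4   12  145  145  145  166  146  379  380  424
-0.05     .    .    .    3   13  142  145   47  521   17  380  414  424
 0.00     .    .
[... 2094 characters left out ...]
34    7   41   39   36   35  608  608  613  656  660
 0.15    19 -735 -733    5    8    8    7   12  609  609  614  649  612
 0.20  -264 -269  -50    5   10    7   10   17  608  608  613  638  612
 0.25  -264 -262  -52    9    8    8    9    6  608  609  614  614  615
 0.30  -736 -257 -261    8    7   32    7  598  609  608  614  614  385
 0.35  -736 -258 -254    8   69   70   24    6  609  609  607  385  382
 0.40  -743 -259 -256    9   89   89   69    8  605 -737  383  385  383
 0.45     . -262 -258    8   89   88   66 -736  592 -737  388  385  386
 0.50     . -258 -255    7   83   87    . -737  580 -738  411  394  384
 0.55     . -257 -255    8    8 -736 -737 -735  569 -739  383  384  383
```

```bash
cat >> h.py <<'E'
def rows(wps,yaw=None,step=.055,nd=3):
    """rows to take the tool through world points; yaw = final heading (deg) of tool y"""
    o=r.get_obs(); M=R.from_rotvec(o['orientation']); p=np.array(o['tcp_pos']); y=M.as_matrix()[:,1]
    h=np.degrees(np.arctan2(y[1],y[0])); pts=[]; q=p
    for w in np.atleast_2d(wps):
        n=max(1,int(np.ceil(np.linalg.norm(w-q)/step))); pts+=[q+(w-q)*k/n for k in range(1,n+1)]; q=np.array(w,float)
    dy=0 if yaw is None else (yaw-h+180)%360-180
    out=[];cur=p.copy();ty=0
    for k,t in enumerate(pts):
        s=(M.inv().apply(t-cur)).round(nd); cur=cur+M.apply(s)
        a=round(-dy*(k+1)/len(pts)-ty,1); ty+=a; M=M*R.from_euler('z',a,degrees=True)
        out.append('%g %g %g %g'%(*(s+0.),a+0.))
    print('heading',h.round(2),'turn',round(dy,2),'rows',len(out)); print('; '.join(out)); print('end',cur.round(4))
E
python3 - <<'E'
from h import *
rows([[.42,-.40,.26],[.47,-.1,.26],[.49,.15,.24],[.478,.340,.16]],yaw=4)
E
```

```text
heading -63.54 turn 67.54 rows 20
0.04 -0.026 -0.003 -3.4; 0.041 -0.023 -0.003 -3.4; 0.042 -0.021 -0.003 -3.3; 0.043 -0.019 -0.003 -3.4; 0.045 -0.016 -0.003 -3.4; 0.04 -0.03 0 -3.4; 0.042 -0.029 0 -3.3; 0.044 -0.025 0 -3.4; 0.045 -0.023 0 -3.4; 0.047 -0.021 0 -3.4; 0.047 -0.017 0 -3.3; 0.047 -0.019 0.004 -3.4; 0.047 -0.016 0.004 -3.4; 0.049 -0.013 0.004 -3.4; 0.049 -0.01 0.004 -3.4; 0.05 -0.007 0.004 -3.3; 0.046 -0.011 0.02 -3.4; 0.047 -0.008 0.02 -3.4; 0.047 -0.005 0.02 -3.4; 0.048 -0.003 0.021 -3.3
end [0.4778 0.3403 0.1595]
```

arm_command(
  plan="0.04 -0.026 -0.003 -3.4; 0.041 -0.023 -0.003 -3.4; 0.042 -0.021 -0.003 -3.3; 0.043 -0.019 -0.003 -3.4; 0.045 -0.016 -0.003 -3.4; 0.04 -0.03 0 -3.4; 0.042 -0.029 0 -3.3; 0.044 -0.025 0 -3.4; 0.045 -0.023 0 -3.4; 0.047 -0.021 0 -3.4; 0.047 -0.017 0 -3.3; 0.047 -0.019 0.004 -3.4; 0.047 -0.016 0.004 -3.4; 0.049 -0.013 0.004 -3.4; 0.049 -0.01 0.004 -3.4; 0.05 -0.007 0.004 -3.3; 0.046 -0.011 0.02 -3.4; 0.047 -0.008 0.02 -3.4; 0.047 -0.005 0.02 -3.4; 0.048 -0.003 0.021 -3.3",
  hand=-1,
  grip_force=100,
)

```text
clock: 2.65
tcp_pos: [0.4781, 0.341, 0.1585]
orientation: [2.142, 2.298, -0.0]
contact_force: [1.0, 0.1, 0.5]
grip_width: 0.0853
gripper_force: 0.0
```

arm_command(
  plan="0 0 0 0; 0 0 0 0",
)

```text
clock: 2.9
tcp_pos: [0.4781, 0.3392, 0.1589]
orientation: [2.144, 2.296, -0.002]
contact_force: [0.8, 0.4, 0.1]
grip_width: 0.0855
gripper_force: 0.0
```

```bash
python3 - <<'E'
from h import *
o=r.get_obs(); print(o['clock'],o['tcp_pos'],o['orientation'],o['joints'],o['contact_force'])
grab('wrist','w1')
E
```

```text
2.9 [0.47812809 0.33922542 0.15893159] [ 2.14368414e+00  2.29620144e+00 -1.84196497e-03] [-0.26081072  0.49899533 -0.60714634  1.81997051  0.34743332  0.93172626
 -0.95290706] [0.83713855 0.35776646 0.09302976]
```

View pics/w1.png

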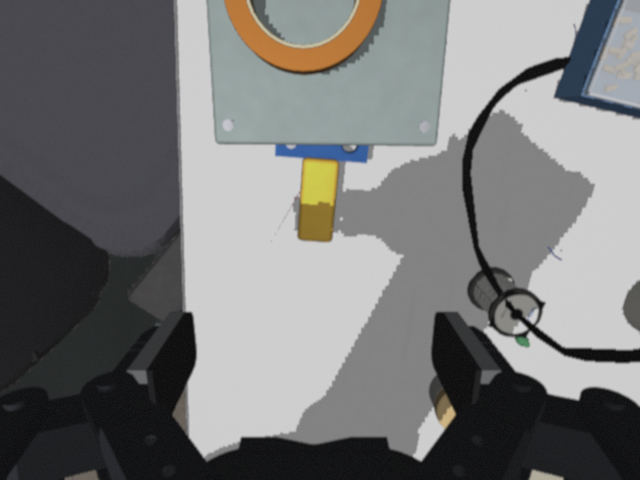

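The wrist view shows the tongue's top running from (303..338,159) down to (298..332,240), with the plate's edge visible at row 152. An object with a ring stands at about (505,300) and the jar at about (445,400).

```bash
python3 - <<'E'
from h import *
a=world('wrist','w1',[(303,158),(338,160),(298,237),(332,239)],z=.026); print(a.round(4))
print('widths',np.linalg.norm(a[0]-a[1]),np.linalg.norm(a[2]-a[3]))
m=(a[2]+a[3])/2; b=(a[0]+a[1])/2; d=b-m; print('end mid',m,'dir deg',np.degrees(np.arctan2(d[1],d[0])))
print('depth pts',world('wrist','w1',[(318,215),(320,180)]).round(4))
print('rack roof front',world('wrist','w1',[(217,143),(436,145)],z=.064).round(4))
print('plate edge',world('wrist','w1',[(276,157),(367,161)],z=.020).round(4))
print('reel etc',world('wrist','w1',[(515,310),(490,290)]).round(3), world('wrist','w1',[(450,410)]).round(3))
u=d/np.linalg.norm(d); print('grip',m+.017*u)
s=np.load('pics/w1.npz')['p'].astype(int); y,x=np.nonzero((s[:,:,0]>120)&(s[:,:,2]<.5*s[:,:,0])&(s[:,:,1]>.7*s[:,:,0])&(np.arange(480)[:,None]>150)&(np.arange(480)[:,None]<250))
k=(x>280)&(x<350); P=np.c_[x[k],y[k]].astype(np.float32); print(cv2.boxPoints(cv2.minAreaRect(P)))
E
```

```text
[[0.4681 0.3875 0.026 ]
 [0.4903 0.3878 0.026 ]
 [0.4678 0.335  0.026 ]
 [0.4908 0.3351 0.026 ]]
widths 0.022277584829537823 0.022954035777448412
end mid [0.47930021 0.33505112 0.026     ] dir deg 90.1209326013893
depth pts [[0.4802 0.3511 0.0261]
 [0.4798 0.3742 0.0253]]
rack roof front [[0.4223 0.3963 0.064 ]
 [0.5397 0.4032 0.064 ]]
plate edge [[0.4504 0.3864 0.02  ]
 [0.5096 0.3878 0.02  ]]
reel etc [[0.609 0.305 0.055]
 [0.606 0.304 0.023]] [[0.593 0.204 0.028]]
grip [0.47926432 0.35205108 0.026     ]
[[296.669   237.97243]
 [303.37933 157.44829]
 [338.30347 160.35863]
 [331.59314 240.88277]]
```

```bash
python3 - <<'E'
from h import *
rows([[.4793,.350,.045],[.4793,.350,.027]],yaw=1,step=.04,nd=4)
E
```

```text
heading 3.86 turn -2.86 rows 4
0.0038 0.0005 0.0381 0.7; 0.0038 0.0004 0.0381 0.7; 0.0039 0.0004 0.0381 0.7; 0 0 0.018 0.8
end [0.4793 0.35   0.027 ]
```

arm_command(
  plan="0.0038 0.0005 0.038 0.7; 0.0038 0.0004 0.038 0.7; 0.0038 0.0004 0.038 0.7; 0 0 0.018 0.8; 0 0 0 0",
)

```text
clock: 3.58
tcp_pos: [0.4789, 0.35, 0.0269]
orientation: [2.202, 2.24, -0.003]
contact_force: [-0.8, 0.9, 1.6]
grip_width: 0.0853
gripper_force: 0.0
```

arm_command(
  plan="0 0 0 0; 0 0 0 0; 0 0 0 0; 0 0 0 0; 0 0 0 0; 0 0 0 0; 0 0 0 0; 0 0 0 0",
  hand=1,
  grip_force=90,
)

```text
clock: 4.58
tcp_pos: [0.4792, 0.3515, 0.0279]
orientation: [2.201, 2.241, 0.001]
contact_force: [0.6, -1.3, 6.4]
grip_width: 0.0218
gripper_force: 90.9
```

arm_command(
  plan="-0.005 0 0 0; -0.01 0 0 0; -0.015 0 0 0; -0.02 0 0 0; -0.02 0 0 0; -0.02 0 0 0; -0.02 0 0 0; -0.015 0 0 0; -0.01 0 0 0; 0 0 0 0; 0 0 0 0",
)

```text
clock: 5.95
tcp_pos: [0.4813, 0.2173, 0.0274]
orientation: [-2.2, -2.242, -0.001]
contact_force: [-0.4, -0.4, -2.0]
grip_width: 0.0217
gripper_force: 90.0
```

```bash
python3 - <<'E'
from h import *
grab('wrist','w2')
E
```

```text
(no output)
```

View pics/w2.png

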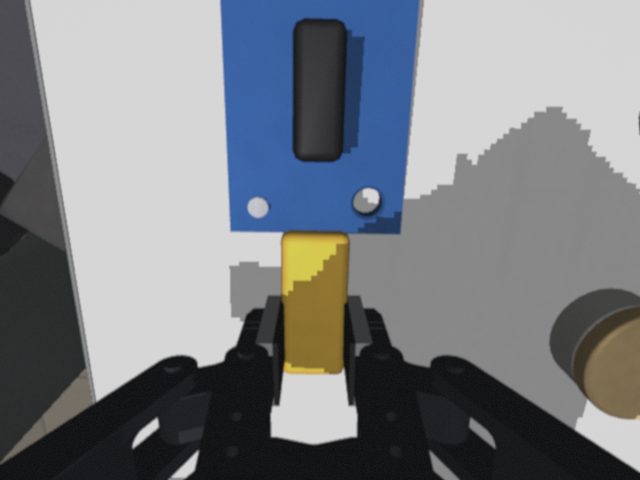

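The tongue is held between the pads at (315,300), and the plate hangs clear of the rack with its handle at (320,90). I'll lower it gently.

```bash
python3 - <<'E'
from h import *
px=[(260,20),(380,20),(260,120),(380,120),(260,185),(390,180),(315,290),(315,250),(320,50),(320,140)]
print(np.c_[px,world('wrist','w2',px).round(4)])
E
```

```text
[[2.600e+02 2.000e+01 4.633e-01 3.196e-01 1.960e-02]
 [3.800e+02 2.000e+01 4.996e-01 3.205e-01 1.860e-02]
 [2.600e+02 1.200e+02 4.625e-01 2.907e-01 1.740e-02]
 [3.800e+02 1.200e+02 5.016e-01 2.914e-01 1.850e-02]
 [2.600e+02 1.850e+02 4.622e-01 2.695e-01 1.860e-02]
 [3.900e+02 1.800e+02 5.062e-01 2.720e-01 1.900e-02]
 [3.150e+02 2.900e+02 4.816e-01 2.336e-01 2.450e-02]
 [3.150e+02 2.500e+02 4.813e-01 2.484e-01 2.420e-02]
 [3.200e+02 5.000e+01 4.813e-01 3.081e-01 4.490e-02]
 [3.200e+02 1.400e+02 4.818e-01 2.862e-01 4.430e-02]]
```

arm_command(
  plan="0 0 0.003 0; 0 0 0.003 0; 0 0 0.002 0; 0 0 0.001 0; 0 0 0.001 0; 0 0 0 0; 0 0 0 0",
)

```text
clock: 6.88
tcp_pos: [0.4813, 0.2164, 0.0174]
orientation: [2.201, 2.242, 0.0]
contact_force: [0.9, -0.2, -2.4]
grip_width: 0.0213
gripper_force: 90.0
```

arm_command(
  plan="0 0 0.001 0; 0 0 0.0005 0; 0 0 0 0; 0 0 0 0",
)

```text
clock: 7.38
tcp_pos: [0.4814, 0.2163, 0.0164]
orientation: [2.201, 2.241, 0.0]
contact_force: [-2.2, -0.6, 6.5]
grip_width: 0.0214
gripper_force: 91.1
```

arm_command(
  plan="0 0 0 0; 0 0 0 0; 0 0 0 0; 0 0 0 0; 0 0 0 0; 0 0 0 0",
  hand=-1,
)

```text
clock: 8.12
tcp_pos: [0.4813, 0.2164, 0.0158]
orientation: [-2.201, -2.242, 0.0]
contact_force: [-0.3, -0.2, 0.5]
grip_width: 0.0851
gripper_force: 0.0
```

arm_command(
  plan="0 0 -0.02 0; 0 0 -0.04 0; 0 0 -0.05 0; 0.01 0 -0.05 0; 0.02 0 -0.02 0; 0 0 0 0; 0 0 0 0",
)

```text
clock: 9.0
tcp_pos: [0.4802, 0.2451, 0.1951]
orientation: [2.201, 2.241, -0.003]
contact_force: [-0.5, -0.1, 0.2]
grip_width: 0.0851
gripper_force: 0.0
```

```bash
python3 - <<'E'
from h import *
o=r.get_obs(); print(o['tcp_pos'],o['joints'].round(3))
p,d=grab('wrist','w3'); s=p.astype(int)
m=((s[:,:,2]>1.6*s[:,:,0])&(s[:,:,2]>60)).astype(np.uint8)
c=max(cv2.findContours(m,cv2.RETR_EXTERNAL,cv2.CHAIN_APPROX_NONE)[0],key=cv2.contourArea); b=cv2.boxPoints(cv2.minAreaRect(c)); print(b)
w=world('wrist','w3',b,z=.008); print(w.round(4),w.mean(0)); print([np.linalg.norm(w[i]-w[i-1]).round(4) for i in range(4)])
e=w[1]-w[0]; print(np.degrees(np.arctan2(e[1],e[0])))
k=cv2.drawContours(np.zeros_like(m),[c],-1,1,-1); k=((k>0)&(s.sum(2)<150)).astype(np.uint8)
c=max(cv2.findContours(k,cv2.RETR_EXTERNAL,cv2.CHAIN_APPROX_NONE)[0],key=cv2.contourArea); b=cv2.boxPoints(cv2.minAreaRect(c)); print(b)
w=world('wrist','w3',b,z=.034); print('handle',w.round(4),w.mean(0)); print([np.linalg.norm(w[i]-w[i-1]).round(4) for i in range(4)])
E
```

```text
[0.48017365 0.24507958 0.19513781] [-0.061  0.385 -0.652  1.896  0.284  0.954 -0.826]
[[275.79602 203.01476]
 [278.00446  83.75935]
 [358.16217  85.24376]
 [355.95374 204.49916]]
[[0.4499 0.2527 0.008 ]
 [0.4524 0.3411 0.008 ]
 [0.5108 0.3411 0.008 ]
 [0.5135 0.2526 0.008 ]] [0.48164565 0.29683715 0.008     ]
[np.float64(0.0636), np.float64(0.0885), np.float64(0.0584), np.float64(0.0885)]
88.34997081545917
[[309. 123.]
 [326. 123.]
 [326. 173.]
 [309. 173.]]
handle [[0.4757 0.3146 0.034 ]
 [0.4873 0.3148 0.034 ]
 [0.4882 0.2806 0.034 ]
 [0.4761 0.2804 0.034 ]] [0.48184897 0.2976035  0.034     ]
[np.float64(0.0342), np.float64(0.0117), np.float64(0.0342), np.float64(0.0121)]
```

View pics/w3.png

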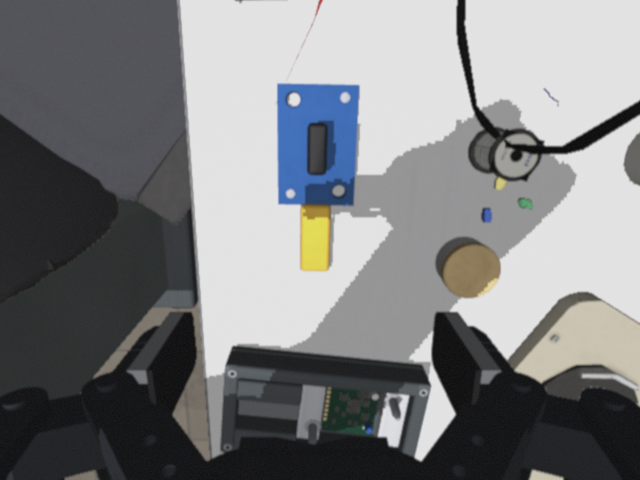

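The plate lies flat with its handle at (317,148), heading about 90°. The fixture is at the bottom of the frame, and the microscope base at (590,360) sits close to it. I'll check the microscope's clearance, then view the fixture from the insertion heading.

```bash
python3 - <<'E'
from h import *
for n,f in (('scene','s0'),('wrist','w3'),('side','d0')):
    d=np.load(f'pics/{f}.npz')['d']; yy,xx=np.mgrid[0:480,0:640]; px=np.c_[xx.ravel(),yy.ravel()]; px=px[d[px[:,1],px[:,0]]>0]; w=world(n,f,px)
    if n=='wrist':w=w[px[:,1]<300]
    for z0,z1 in ((.05,.1),(.1,.2),(.2,.3),(.3,.45),(.45,.65)):
        m=(w[:,2]>z0)&(w[:,2]<z1)&(w[:,1]>-.02)&(w[:,1]<.25)&(w[:,0]>.35)&(w[:,0]<.75)
        if m.sum()>8:
            k=np.argsort(w[m][:,0])[:6]; print(n,z0,z1,m.sum(),w[m][k[5]].round(3))
rows([[.47,.16,.20],[.455,.072,.20]],yaw=-96,step=.03)
E
```

```text
scene 0.05 0.1 9 [0.713 0.104 0.098]
scene 0.1 0.2 1338 [0.68  0.065 0.108]
scene 0.2 0.3 1529 [0.624 0.074 0.296]
scene 0.3 0.45 1524 [0.612 0.056 0.308]
scene 0.45 0.65 1328 [0.605 0.237 0.567]
side 0.1 0.2 98 [ 0.706 -0.004  0.195]
side 0.2 0.3 1595 [0.634 0.051 0.296]
side 0.3 0.45 1280 [0.613 0.066 0.312]
side 0.45 0.65 5074 [0.6   0.057 0.581]
heading 1.02 turn -97.02 rows 6
-0.028 -0.004 -0.002 16.2; -0.028 0.004 -0.001 16.1; -0.026 0.012 -0.002 16.2; -0.024 0.018 0 16.2; -0.017 0.024 0 16.1; -0.01 0.028 0 16.2
end [0.4549 0.0723 0.2   ]
```

```bash
python3 - <<'E'
from h import *
rows([[.47,.16,.20],[.455,.072,.19]],yaw=-96,step=.0185)
E
```

```text
heading 1.02 turn -97.02 rows 10
-0.017 -0.002 -0.001 9.7; -0.017 0 -0.001 9.7; -0.017 0.004 -0.001 9.7; -0.016 0.006 -0.001 9.7; -0.014 0.009 -0.001 9.7; -0.015 0.011 0.002 9.7; -0.012 0.013 0.002 9.7; -0.009 0.015 0.002 9.7; -0.007 0.016 0.002 9.7; -0.005 0.018 0.002 9.7
end [0.4546 0.0716 0.19  ]
```

arm_command(
  plan="-0.017 -0.002 -0.001 9.7; -0.017 0 -0.001 9.7; -0.017 0.004 -0.001 9.7; -0.016 0.006 -0.001 9.7; -0.014 0.009 -0.001 9.7; -0.015 0.011 0.002 9.7; -0.012 0.013 0.002 9.7; -0.009 0.015 0.002 9.7; -0.007 0.016 0.002 9.7; -0.005 0.018 0.002 9.7; 0 0 0 0; 0 0 0 0",
)

```text
clock: 10.55
tcp_pos: [0.4551, 0.0735, 0.1904]
orientation: [-3.138, 0.158, 0.001]
contact_force: [-0.4, 0.4, 0.3]
grip_width: 0.0856
gripper_force: 0.0
```

```bash
python3 - <<'E'
from h import *
o=r.get_obs(); print(o['tcp_pos'],o['joints'].round(3),o['contact_force'])
p,d=grab('wrist','w4')
E
```

```text
[0.4551199  0.07346714 0.19038443] [-0.022  0.213 -0.307  2.089  0.084  0.852 -2.05 ] [-0.35551868  0.44214808  0.32152431]
```

View pics/w4.png

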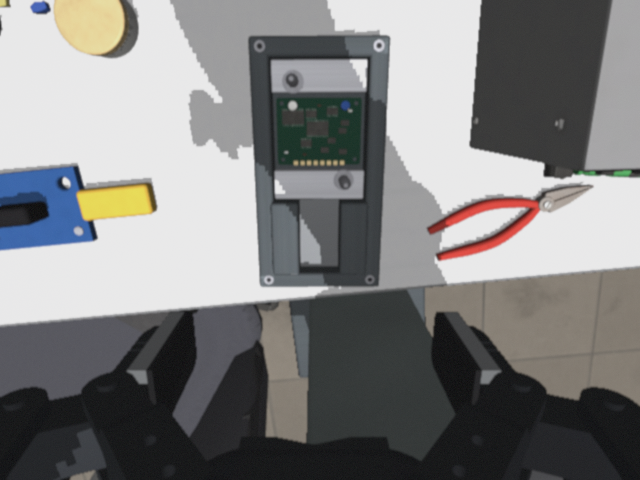

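The fixture is in full view: pins at about (292,79) and (344,181), corner screws at (260,46), (379,46), (269,280) and (370,280), with the channel towards the bottom. An enlarged crop will sharpen these.

```bash
python3 - <<'E'
from h import *
p=cv2.imread('pics/w4.png'); a=cv2.resize(p[60:100,270:310],(400,400),interpolation=cv2.INTER_CUBIC); b=cv2.resize(p[160:200,325:365],(400,400),interpolation=cv2.INTER_CUBIC)
cv2.imwrite('pics/m2.png',np.hstack([a,b]))
t=world('wrist','w4',[(292,78),(344.5,180.5)],z=.044); print(t)
o=world('wrist','w4',[(250,38),(390,38),(380,288),(261,288)],z=.033); print(o.round(4),[np.linalg.norm(o[i]-o[i-1]).round(4) for i in range(4)])
s=world('wrist','w4',[(260,46),(379,46),(269,280),(370,280)],z=.032); print(s.round(4)); l=(s[0]+s[1]-s[2]-s[3])[:2]; print('heading',np.degrees(np.arctan2(l[1],l[0])), 'mid',s.mean(0))
e=(t[0]-t[1])[:2]; print('pins dist',np.linalg.norm(e),'exp',np.hypot(68,36),'heading',np.degrees(np.arctan2(e[1],e[0]))-np.degrees(np.arctan2(36,68)),'mid',t.mean(0))
M=R.from_rotvec(np.load('pics/w4.npz')['ori']).as_matrix(); print('tool heading',np.degrees(np.arctan2(M[1,1],M[0,1])))
E
```

```text
[[0.55352368 0.07698752 0.044     ]
 [0.48556477 0.04912826 0.044     ]]
[[0.5808 0.1013 0.033 ]
 [0.5718 0.0123 0.033 ]
 [0.3988 0.0279 0.033 ]
 [0.4081 0.1185 0.033 ]] [np.float64(0.1736), np.float64(0.0895), np.float64(0.1737), np.float64(0.0911)]
[[0.5757 0.0957 0.032 ]
 [0.568  0.0194 0.032 ]
 [0.4136 0.1117 0.032 ]
 [0.4058 0.035  0.032 ]]
heading -5.5679837016644695 mid [0.49076445 0.06546543 0.032     ]
pins dist 0.07344760634372197 exp 76.94153624668537 heading -5.606453153076497 mid [0.51954422 0.06305789 0.044     ]
tool heading -95.75055328183038
```

View pics/m2.png

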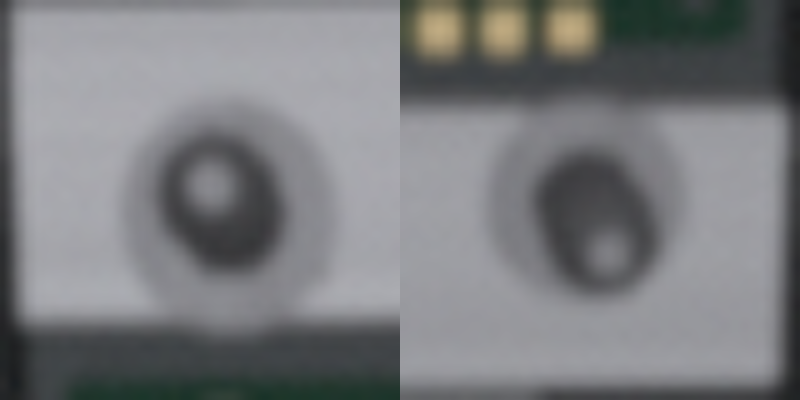

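```bash
python3 - <<'E'
from h import *
for q,z in (([(291.2+.0,78.5),(345.8,185)],.044),([(292.8,81.6),(343.7,179.8)],.020)):
    t=world('wrist','w4',q,z=z); e=(t[0]-t[1])[:2]; print(t.round(4),'dist',np.linalg.norm(e),'heading',np.degrees(np.arctan2(e[1],e[0]))-np.degrees(np.arctan2(36,68)),'mid',t.mean(0))
print('depth at ledge/rim/desk',world('wrist','w4',[(330,75),(300,185),(320,45),(200,250)]).round(4))
c=eyes.calibration('wrist'); print(c.keys())
E
```

```text
[[0.5533 0.0775 0.044 ]
 [0.4824 0.0485 0.044 ]] dist 0.07658392911091617 heading -5.617894502147813 mid [0.51784939 0.06300701 0.044     ]
[[0.5532 0.0777 0.02  ]
 [0.4822 0.0482 0.02  ]] dist 0.0768488064308463 heading -5.348252405805656 mid [0.51772369 0.06291736 0.02      ]
depth at ledge/rim/desk [[ 0.5549  0.0518  0.0191]
 [ 0.4816  0.0807  0.0194]
 [ 0.5724  0.0572  0.032 ]
 [ 0.4326  0.1706 -0.0015]]
dict_keys(['fov_y', 'cx', 'cy', 'tool_from_camera'])
```

The pin spacing comes out at 76.6 to 76.8 mm against the true 76.9 mm. That puts the seat at (0.5178, 0.0630), heading −5.5°. Next I'll plan the move back to the handle.

```bash
python3 - <<'E'
from h import *
rows([[.4818,.2974,.10]],yaw=0,step=.0255,nd=4)
E
```

```text
heading -95.75 turn 95.75 rows 10
0.0004 -0.0225 0.0091 -9.6; 0.0041 -0.0222 0.009 -9.6; 0.0078 -0.0211 0.0091 -9.5; 0.0112 -0.0195 0.009 -9.6; 0.0143 -0.0175 0.0091 -9.6; 0.0169 -0.0148 0.0091 -9.6; 0.0192 -0.0117 0.009 -9.5; 0.0209 -0.0085 0.0091 -9.6; 0.022 -0.0048 0.0091 -9.6; 0.0225 -0.0011 0.009 -9.6
end [0.4818 0.2974 0.1   ]
```

arm_command(
  plan="0.0004 -0.0225 0.009 -9.6; 0.0041 -0.0222 0.009 -9.6; 0.0078 -0.0211 0.009 -9.6; 0.0112 -0.0195 0.009 -9.6; 0.0143 -0.0175 0.009 -9.6; 0.0169 -0.0148 0.009 -9.6; 0.0192 -0.0117 0.009 -9.5; 0.0209 -0.0085 0.009 -9.6; 0.022 -0.0048 0.009 -9.6; 0.0225 -0.0011 0.009 -9.6; 0 0 0.03 0; 0 0 0.02 0; 0 0 0 0; 0 0 0 0",
)

```text
clock: 12.35
tcp_pos: [0.4826, 0.297, 0.0514]
orientation: [2.222, 2.221, 0.001]
contact_force: [0.4, -0.9, 0.4]
grip_width: 0.0854
gripper_force: 0.0
```

```bash
python3 - <<'E'
from h import *
rows([[.4818,.2974,.026]],yaw=0,step=.012,nd=4)
E
```

```text
heading -0.03 turn 0.03 rows 3
0.0001 -0.0003 0.0085 0; 0.0002 -0.0003 0.0085 0; 0.0001 -0.0003 0.0084 0
end [0.4818 0.2974 0.026 ]
```

arm_command(
  plan="0.0001 -0.0003 0.0085 0; 0.0001 -0.0003 0.0085 0; 0.0001 -0.0003 0.0085 0; 0 0 0 0",
)

```text
clock: 12.85
tcp_pos: [0.4808, 0.2966, 0.0244]
orientation: [-2.222, -2.221, 0.002]
contact_force: [-0.1, -0.6, -0.5]
grip_width: 0.0857
gripper_force: 0.0
```

arm_command(
  plan="0 0 0 0; 0 0 0 0; 0 0 0 0; 0 0 0 0; 0 0 0 0; 0 0 0 0; 0 0 0 0; 0 0 0 0",
  hand=1,
  grip_force=60,
)

```text
clock: 13.85
tcp_pos: [0.4816, 0.2972, 0.0256]
orientation: [2.222, 2.221, 0.001]
contact_force: [-1.0, -0.5, 6.1]
grip_width: 0.0128
gripper_force: 59.6
```

arm_command(
  plan="0 0 -0.005 0; 0 0 -0.02 0; 0 0 -0.03 0; 0 0 -0.025 0; 0 0 -0.01 0; 0 0 0 0; 0 0 0 0",
)

```text
clock: 14.72
tcp_pos: [0.4809, 0.2964, 0.1145]
orientation: [-2.222, -2.22, 0.003]
contact_force: [0.2, 0.2, -1.5]
grip_width: 0.0127
gripper_force: 58.8
```

```bash
python3 - <<'E'
from h import *
rows([[.5178,.063,.116]],yaw=-95.5,step=.0215,nd=4)
E
```

```text
heading -0.05 turn -95.45 rows 11
-0.0212 0.0034 -0.0001 8.7; -0.0205 0.0065 -0.0001 8.7; -0.0192 0.0096 -0.0002 8.6; -0.0176 0.0123 -0.0001 8.7; -0.0155 0.0149 -0.0001 8.7; -0.0131 0.017 -0.0001 8.7; -0.0104 0.0188 -0.0002 8.6; -0.0074 0.0202 -0.0001 8.7; -0.0044 0.021 -0.0001 8.7; -0.001 0.0215 -0.0001 8.7; 0.0021 0.0213 -0.0002 8.7
end [0.5178 0.063  0.116 ]
```

arm_command(
  plan="-0.0212 0.0034 0 8.7; -0.0205 0.0065 0 8.7; -0.0192 0.0096 0 8.6; -0.0176 0.0123 0 8.7; -0.0155 0.0149 0 8.7; -0.0131 0.017 0 8.7; -0.0104 0.0188 0 8.6; -0.0074 0.0202 0 8.7; -0.0044 0.021 0 8.7; -0.001 0.0215 0 8.7; 0.0021 0.0213 0 8.7; 0 0 0 0; 0 0 0 0; 0 0 0 0",
)

```text
clock: 16.48
tcp_pos: [0.518, 0.0648, 0.1151]
orientation: [-3.138, 0.147, 0.001]
contact_force: [0.0, -0.1, -3.1]
grip_width: 0.0127
gripper_force: 58.7
```

```bash
python3 - <<'E'
from h import *
o=r.get_obs(); print(o['tcp_pos'],o['joints'].round(3),o['contact_force'])
M=R.from_rotvec(o['orientation']).as_matrix(); print('tool heading',np.degrees(np.arctan2(M[1,1],M[0,1])))
p,d=grab('wrist','w5')
E
```

```text
[0.51797639 0.06481355 0.11506716] [-0.053  0.41  -0.233  2.02   0.138  0.727 -2.036] [ 0.03194851 -0.0866549  -3.07585407]
tool heading -95.36895150458132
```

View pics/w5.png

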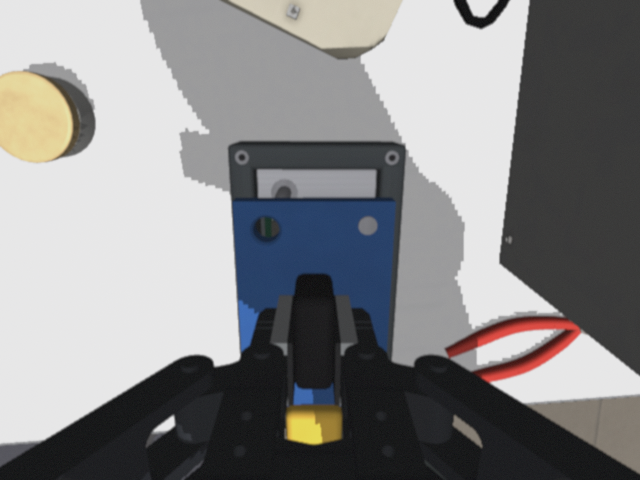

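The plate hangs over the fixture, its +x hole at (266,228), front edge at row 199 and the far fixture screws at (242,158) and (392,158). I'll measure the plate against the fixture within this one image, so pose noise cancels.

```bash
python3 - <<'E'
from h import *
def blob(f,x,y,w,fn):
    s=np.load(f'pics/{f}.npz')['p'][y-w:y+w+1,x-w:x+w+1].astype(int); m=fn(s).astype(np.uint8)
    n,l,st,c=cv2.connectedComponentsWithStats(m); k=1+np.argmin(np.linalg.norm(c[1:]-w,axis=1)+1e3*(st[1:,4]<4)); return c[k]+[x-w,y-w],st[k,2:5].tolist()
br=lambda s:(s.sum(2)>330)
notblue=lambda s:~((s[:,:,2]>1.5*s[:,:,0])&(s[:,:,2]>70))
L=[blob('w5',242,158,7,br),blob('w5',392,158,7,br)];print(L)
L4=[blob('w4',260,46,6,br),blob('w4',379,46,6,br),blob('w4',269,280,6,br),blob('w4',370,280,6,br)];print(L4)
h=blob('w5',266,228,19,notblue);v=blob('w5',368,226,16,notblue);print(h,v)
s4=world('wrist','w4',[a[0] for a in L4],z=.032); s5=world('wrist','w5',[a[0] for a in L],z=.032); print(s4.round(4),s5.round(4))
z5=np.load('pics/w5.npz')['tcp'][2]
dp=world('wrist','w5',[(300,215),(320,230),(250,260),(380,260)]); print('plate top depth',dp[:,2],'exp',z5-.0176)
zt=.116-.0176
q=world('wrist','w5',[h[0],v[0],(232,199.5),(396,199.5)],z=zt); print('hole,rivet,corners',q.round(4)); 
for a,b in ((0,1),(2,3)):
    e=(q[a]-q[b])[:2]; print(np.linalg.norm(e),'plate heading',np.degrees(np.arctan2(e[1],e[0]))-90)
e=(s5[0]-s5[1])[:2]; print('fix',np.linalg.norm(e),np.degrees(np.arctan2(e[1],e[0]))-90)
e=(s4[0]-s4[1])[:2]; print('fix w4',np.linalg.norm(e),np.degrees(np.arctan2(e[1],e[0]))-90)
s=np.load('pics/w5.npz')['p'].astype(int); B=(s[:,:,2]>1.5*s[:,:,0])&(s[:,:,2]>70)
for y in (205,215,245,260,280): xs=np.nonzero(B[y,200:420])[0]+200; print(y,xs[0],xs[-1],end=' | ')
for x in (250,280,310,340,360,385): print(x,np.nonzero(B[170:240,x])[0][0]+170,end=' ')
E
```

```text
[(array([241.33783784, 156.90540541]), [12, 13, 74]), (array([391.40277778, 157.16666667]), [12, 13, 72])]
[(array([258.8,  45.6]), [11, 12, 70]), (array([379.18831169,  45.95454545]), [13, 13, 154]), (array([268.41496599, 280.17006803]), [13, 13, 147]), (array([375., 286.]), [3, 1, 3])]
(array([265.75047985, 229.02495202]), [26, 25, 521]) (array([367.40131579, 225.19078947]), [20, 19, 304])
[[0.576  0.0965 0.032 ]
 [0.568  0.0193 0.032 ]
 [0.4135 0.1122 0.032 ]
 [0.4004 0.0315 0.032 ]] [[0.576  0.0965 0.032 ]
 [0.5686 0.0199 0.032 ]]
plate top depth [0.09713617 0.0966322  0.09792677 0.09745782] exp 0.09746715924179372
hole,rivet,corners [[0.5544 0.0793 0.0984]
 [0.5523 0.0416 0.0984]
 [0.5666 0.09   0.0984]
 [0.561  0.0308 0.0984]]
0.03771079964810244 plate heading -3.2191539804001224
0.05955791718339845 plate heading -5.452546829302548
fix 0.07703484258589977 -5.542586243470254
fix w4 0.07761575197125509 -5.957090836627316
205 233 395 | 215 233 394 | 245 235 393 | 260 236 392 | 280 237 391 | 250 201 280 201 310 201 340 201 360 201 385 201
```

Relative to the fixture the plate is off by only about (−0.4, +1.4) mm in tool axes, and the headings agree. I'll correct that, descend to just above the pins and check again.

arm_command(
  plan="-0.0004 0.0014 0 0; 0 0 0.02 0; 0 0 0.015 0; 0 0 0.006 0; 0 0 0 0; 0 0 0 0; 0 0 0 0",
)

```text
clock: 17.4
tcp_pos: [0.5182, 0.0624, 0.0748]
orientation: [-3.138, 0.152, -0.002]
contact_force: [0.7, -0.1, -2.2]
grip_width: 0.013
gripper_force: 58.8
```

```bash
python3 - <<'E'
from h import *
p,d=grab('wrist','w6'); s=p.astype(int); tz=np.load('pics/w6.npz')['tcp']; print(tz)
B=((s[:,:,2]>1.5*s[:,:,0])&(s[:,:,2]>70))
zt=tz[2]-.0176
# fixture screws predicted pixel: search bright blobs above plate
br=(s.sum(2)>330).astype(np.uint8); n,l,st,c=cv2.connectedComponentsWithStats(br)
P=world('wrist','w6',c,z=.032)
for k in range(1,n):
    if 30<st[k,4]<200 and min(np.linalg.norm(P[k,:2]-a) for a in ([.576,.0965],[.5683,.0196]))<.008: print('screw',c[k].round(2),st[k,2:],P[k].round(4))
nb=(~B).astype(np.uint8); n,l,st,c=cv2.connectedComponentsWithStats(nb); P=world('wrist','w6',c,z=zt)
for k in range(1,n):
    if 150<st[k,4]<1500 and np.linalg.norm(P[k,:2]-[.5536,.078])<.02: print('hole',c[k].round(2),st[k,2:],P[k].round(4))
for y in range(200,300,20):
    xs=np.nonzero(B[y,180:460])[0]+180; print(y,xs[[0,-1]] if len(xs) else None,end=' | ')
x=314; ys=np.nonzero(B[150:280,x])[0]; print('edge',ys[0]+150)
print('depth top',world('wrist','w6',[(300,240),(330,240)])[:,2])
big=cv2.resize(p[100:300,180:440,::-1],(780,600),interpolation=cv2.INTER_CUBIC); cv2.imwrite('pics/m3.png',big)
E
```

```text
[0.51815264 0.06235167 0.07482772]
screw [218.71 167.85] [ 16  16 117] [0.576  0.0967 0.032 ]
screw [402.92 167.71] [ 15  16 119] [0.5685 0.0198 0.032 ]
hole [265.77 228.9 ] [ 27  25 522] [0.5544 0.0768 0.0572]
200 None | 220 [233 394] | 240 [234 393] | 260 [235 392] | 280 [237 390] | edge 201
depth top [0.05743633 0.05812079]
```

arm_command(
  plan="0 0 0 0; 0 0 0 0; 0 0 0 0; 0 0 0 0; 0 0 0 0",
)

```text
clock: 18.08
tcp_pos: [0.5177, 0.0623, 0.0743]
orientation: [3.138, -0.152, -0.0]
contact_force: [0.2, -0.6, -2.8]
grip_width: 0.013
gripper_force: 58.8
```

```bash
cat > chk.py <<'E'
from h import *
import sys
f=sys.argv[1]; p,d=grab('wrist',f); s=p.astype(int); z=np.load(f'pics/{f}.npz'); tz=z['tcp']; print('tcp',tz)
B=((s[:,:,2]>1.5*s[:,:,0])&(s[:,:,2]>70)); zt=tz[2]-.0176
n,l,st,c=cv2.connectedComponentsWithStats((s.sum(2)>330).astype(np.uint8)); P=world('wrist',f,c,z=.032)
S=[next((P[k] for k in range(1,n) if 30<st[k,4]<250 and np.linalg.norm(P[k,:2]-a)<.008),None) for a in ([.576,.0966],[.5685,.0198])]
n,l,st,c=cv2.connectedComponentsWithStats((~B).astype(np.uint8)); P=world('wrist',f,c,z=zt)
H=next(P[k] for k in range(1,n) if 250<st[k,4]<1000 and np.linalg.norm(P[k,:2]-[.5536,.078])<.012)
print('screws',[a.round(4) for a in S],'hole',H.round(4))
sh=(S[0]+S[1])[:2]/2-[.5720,.0579]; tgt=np.array([.5534,.0776])+sh   # pin (w4) moved by screw shift
e=np.r_[tgt-H[:2],0]; t=R.from_rotvec(z['ori']).inv().apply(e); print('pin est',tgt.round(4),'move in tool axes mm',(t*1000).round(2))
m=R.from_rotvec(z['ori']).as_matrix(); print('heading',np.degrees(np.arctan2(m[1,1],m[0,1])),'depth top',world('wrist',f,[(300,240),(330,240)])[:,2])
E
python3 chk.py w7
```

```text
tcp [0.51772866 0.06226933 0.07429276]
screws [array([0.576 , 0.0966, 0.032 ]), array([0.5685, 0.0199, 0.032 ])] hole [0.554  0.0768 0.0567]
pin est [0.5537 0.078 ] move in tool axes mm [-0.47 -1.16 -0.  ]
heading -95.5413461921323 depth top [0.05666249 0.05679286]
```

arm_command(
  plan="-0.0004 -0.001 0 0; 0 0 0 0; 0 0 0 0; 0 0 0 0; 0 0 0 0; 0 0 0 0",
)

```text
clock: 18.88
tcp_pos: [0.5175, 0.0633, 0.0743]
orientation: [3.138, -0.152, 0.0]
contact_force: [-0.2, 0.8, -2.4]
grip_width: 0.0125
gripper_force: 58.8
```

```bash
python3 chk.py w8; python3 - <<'E'
import cv2
p=cv2.imread('pics/w8.png'); cv2.imwrite('pics/m4.png',cv2.resize(p[150:290,205:415],(780,520),interpolation=cv2.INTER_CUBIC))
E
```

```text
tcp [0.51746166 0.06330821 0.0743066 ]
screws [array([0.5761, 0.0967, 0.032 ]), array([0.5685, 0.02  , 0.032 ])] hole [0.5538 0.0778 0.0567]
pin est [0.5537 0.078 ] move in tool axes mm [-0.1  -0.22 -0.  ]
heading -95.54321914128931 depth top [0.05641408 0.05517364]
```

View pics/m4.png

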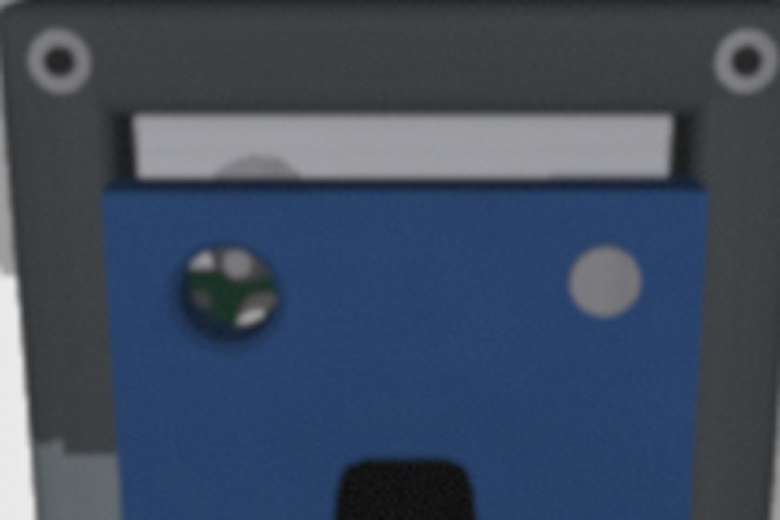

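The crop shows the hole centred at (232,292) with the pin tip inside it at (238,262). I'll check that tip against the hole's axis.

```bash
python3 - <<'E'
from h import *
t=world('wrist','w8',[(205+238/3.714,150+262/3.714)],z=.044)[0]; h=world('wrist','w8',[(205+231.5/3.714,150+293/3.714)],z=.0567)[0]
o=R.from_rotvec(np.load('pics/w8.npz')['ori']); print(t,h,'tool mm',o.inv().apply((t-h)*[1,1,0])*1000)
E
```

```text
[0.55371462 0.0778693  0.044     ] [0.55369258 0.0772139  0.0567    ] tool mm [-4.13670388e-02 -6.54466128e-01 -2.44524141e-06]
```

arm_command(
  plan="0 -0.0004 0 0; 0 0 0.002 0; 0 0 0.002 0; 0 0 0.002 0; 0 0 0.002 0; 0 0 0.002 0; 0 0 0 0; 0 0 0 0",
)

```text
clock: 19.92
tcp_pos: [0.5175, 0.0637, 0.0643]
orientation: [-3.138, 0.152, -0.0]
contact_force: [-0.4, -0.5, -3.3]
grip_width: 0.0127
gripper_force: 58.8
```

arm_command(
  plan="0 0 0.002 0; 0 0 0.002 0; 0 0 0.002 0; 0 0 0.002 0; 0 0 0.002 0; 0 0 0 0",
)

```text
clock: 20.68
tcp_pos: [0.5173, 0.0637, 0.0541]
orientation: [3.138, -0.152, -0.001]
contact_force: [0.5, -0.3, -1.8]
grip_width: 0.0125
gripper_force: 58.8
```

arm_command(
  plan="0 0 0.002 0; 0 0 0.002 0; 0 0 0.002 0; 0 0 0.001 0; 0 0 0 0; 0 0 0 0",
)

```text
clock: 21.42
tcp_pos: [0.5175, 0.0637, 0.0473]
orientation: [-3.138, 0.152, -0.0]
contact_force: [1.1, -0.7, -1.8]
grip_width: 0.0127
gripper_force: 58.8
```

arm_command(
  plan="0 0 0.0005 0; 0 0 0.0005 0; 0 0 0.0005 0; 0 0 0 0; 0 0 0 0",
)

```text
clock: 22.05
tcp_pos: [0.5175, 0.0637, 0.0458]
orientation: [3.138, -0.152, 0.0]
contact_force: [0.5, -0.3, -1.0]
grip_width: 0.013
gripper_force: 58.8
```

arm_command(
  plan="0 0 0.0005 0; 0 0 0 0; 0 0 0 0",
)

```text
clock: 22.42
tcp_pos: [0.5175, 0.0637, 0.0456]
orientation: [3.138, -0.152, 0.0]
contact_force: [-1.7, -0.4, 4.3]
grip_width: 0.0129
gripper_force: 59.6
```

arm_command(
  plan="0 0 0.0005 0; 0 0 0 0; 0 0 0 0",
)

```text
clock: 22.8
tcp_pos: [0.5175, 0.0637, 0.0456]
orientation: [3.138, -0.152, 0.0]
contact_force: [-3.9, -0.5, 11.3]
grip_width: 0.0126
gripper_force: 60.7
```

The plate seats at TCP z = 0.0456, exactly the expected height, with about 11 N of contact force. I'll ease off, open the fingers part way and rise.

arm_command(
  plan="0 0 -0.0005 0; 0 0 0 0; 0 0 0 0",
)

```text
clock: 23.18
tcp_pos: [0.5176, 0.0637, 0.0456]
orientation: [3.138, -0.152, 0.0]
contact_force: [-3.4, -0.7, 7.5]
grip_width: 0.0127
gripper_force: 59.9
```

arm_command(
  plan="0 0 0 0; 0 0 0 0; 0 0 0 0; 0 0 0 0; 0 0 0 0",
  hand=0.3,
)

```text
clock: 23.8
tcp_pos: [0.5175, 0.0637, 0.0453]
orientation: [-3.138, 0.152, -0.0]
contact_force: [0.1, 0.0, 0.6]
grip_width: 0.0298
gripper_force: 0.0
```

arm_command(
  plan="0 0 -0.003 0; 0 0 -0.01 0; 0 0 -0.02 0; 0 0 -0.02 0; -0.015 0 -0.03 0; -0.02 0 -0.03 0; -0.02 0 -0.02 0; 0 0 0 0; 0 0 0 0",
)

```text
clock: 24.92
tcp_pos: [0.4632, 0.0689, 0.1783]
orientation: [-3.138, 0.152, -0.001]
contact_force: [-1.1, -0.0, -0.4]
grip_width: 0.03
gripper_force: 0.0
```

```bash
python3 - <<'E'
from h import *
p,d=grab('wrist','w9'); s=p.astype(int); print(r.get_obs()['tcp_pos'],r.get_obs()['contact_force'])
m=((s[:,:,2]>1.5*s[:,:,0])&(s[:,:,2]>60)).astype(np.uint8)
c=max(cv2.findContours(m,cv2.RETR_EXTERNAL,cv2.CHAIN_APPROX_NONE)[0],key=cv2.contourArea); b=cv2.boxPoints(cv2.minAreaRect(c))
w=world('wrist','w9',b,z=.028); print(b.round(1),w.round(4),w.mean(0))
yy,xx=np.nonzero(cv2.erode(m,np.ones((5,5)))*(cv2.drawContours(np.zeros_like(m),[c],-1,1,-1)))
P=world('wrist','w9',np.c_[xx,yy]); P=P[np.isfinite(P).all(1)]; A=np.c_[P[:,:2]-[.518,.0633],np.ones(len(P))]; print('plane top (slopes,z)',np.linalg.lstsq(A,P[:,2],rcond=None)[0],len(P))
E
```

```text
[0.46308904 0.06884714 0.1779279 ] [0.52761998 0.13034019 0.9874154 ]
[[268.  76.]
 [359.  76.]
 [359. 214.]
 [268. 214.]] [[0.5648 0.088  0.028 ]
 [0.5591 0.0301 0.028 ]
 [0.4687 0.036  0.028 ]
 [0.475  0.0999 0.028 ]] [0.5169007  0.06351156 0.028     ]
plane top (slopes,z) [ 0.02887754 -0.00249082  0.0288014 ] 8487
```

```bash
python3 - <<'E'
from h import *
s=np.load('pics/w9.npz'); d=s['d']; p=s['p'].astype(int)
yy,xx=np.mgrid[0:480,0:640]; P=world('wrist','w9',np.c_[xx.ravel(),yy.ravel()]).reshape(480,640,3)
def fit(m,n):
    Q=P[m]; A=np.c_[Q[:,:2]-[.518,.0633],np.ones(len(Q))]; k=np.linalg.lstsq(A,Q[:,2],rcond=None)[0]; print(n,k.round(4),len(Q),Q[:,2].std().round(4))
X,Y,Z=P[...,0],P[...,1],P[...,2]
ok=(d>0)&(yy<300); fit(ok&(abs(Z)<.01)&(X>.4)&(X<.62)&(Y<.2)&(Y>-.08),'desk')
c,sn=np.cos(np.radians(-5.5)),np.sin(np.radians(-5.5)); u=(X-.518)*c+(Y-.0633)*sn; v=-(X-.518)*sn+(Y-.0633)*c
fit(ok&(abs(abs(v)-40)<1e9)&(abs(v)>.037)&(abs(v)<.043)&(u>-.045)&(u<.056)&(Z>.02),'rim sides')
b=(p[...,2]>1.5*p[...,0])&(p[...,2]>60)&ok&(abs(u)<.044)&(abs(v)<.028); fit(b,'plate')
for a in (-.04,-.02,.02,.04):
    q=b&(abs(u-a)<.005)&(abs(v)>.012); print(a,np.median(Z[q]).round(4),end=' ')
y=ok&(u<-.055)&(u>-.095)&(abs(v)<.008); print('tongue',np.median(Z[y]))
E
```

```text
desk [-0.0038 -0.0038 -0.    ] 69544 0.0016
rim sides [ 0.0004 -0.0019  0.0319] 2885 0.0007
plate [-0.0029 -0.0018  0.0281] 9319 0.0023
-0.04 0.0278 -0.02 0.0279 0.02 0.0279 0.04 0.0278 tongue 0.03384211978232199
```

The plate's top measures 0.028 m along its whole length and the tongue 0.034 m, so it's flush and level on the seat. Handing in.

```bash
python3 -c "
from h import *
print(ticket.hand_in())"
```

```text
the job is handed in; nothing more can be done
None
```

The plate was drawn from the rack, laid flat on the desk and released, then lowered by its handle over both pins; it measures flush and level on the seat, the gripper is clear, and the job is handed in at about 25 s.

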